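Make up two glass-class kits from the stock

TASK

Make up two kits for tonight's glass-bead class. The plain wooden board gets the violet frit jar and the green-lidded middle tin of the stack; the blue board gets the teal frit jar and the graphite block: each jar upright in its board's round pocket, the tin and the block lying flat in the rectangular ones. Put the small yellow-lidded tin back on the big grey-lidded one, inside its raised rim, and leave the big tin and the amber jar where they stand.

Things in the scene. Friction and masses are not known exactly. Their poses are not given: they have to be found in the camera images.
- jar_violet: Screw-lid jar of violet glass frit: violet body, white lid with a violet dot on top. 50 mm wide, 49 mm high, about 0.11 kg, rigid. Origin: centre of its underside, z up. Starts on the bench right of the boards. For the wooden board's round pocket.
- jar_teal: Screw-lid jar of teal glass frit: teal body, white lid with a teal dot on top. 50 mm wide, 49 mm high, about 0.11 kg, rigid. Origin: centre of its underside, z up. Starts on the bench right of the boards. For the blue board's round pocket.
- jar_amber: Screw-lid jar of amber glass frit: amber body, white lid with an amber dot on top. 50 mm wide, 49 mm high, about 0.11 kg, rigid. Origin: centre of its underside, z up. Starts on the bench right of the boards. Not wanted for either kit: stays where it is (30 mm at most).
- block: Black graphite block 52 x 60 x 24 mm, 0.13 kg, lying flat on the bench beside the stack of tins. Origin: centre of its underside, z up, its 52 mm side along x, its 60 mm side along y. For the blue board's rectangular pocket, its 60 mm side along the pocket's 72 mm side (either way round).
- tin_large: Bottom tin of the stack: rectangular, grey lid, 76 (x) x 66 (y) mm, 0.3 kg. Origin: centre of its underside, z up. The flat of its lid is 34 mm up, with a rim 2 mm high round it, 71 x 61 mm inside. Stays where it is (30 mm at most). Starts behind the boards. (An empty board pocket is a handy place to lay the small tin meanwhile.)
- tin_middle: Middle tin of the stack: rectangular, green lid, 60 (x) x 52 (y) mm, 32 mm to the flat of its lid plus a 2 mm rim, about 0.14 kg. Origin: centre of its underside, z up. Starts in the rim of the large tin's lid with the small tin on it, all turned nearly alike. For the wooden board's rectangular pocket, 60 mm side along its 72 mm side.
- tin_small: Top tin: rectangular, aluminium body, yellow lid, 44 (x) x 38 (y) mm, 30 mm to the flat of its lid plus a 2 mm rim, about 0.08 kg. Origin: centre of its underside, z up. Starts in the rim on the middle tin's lid; ends flat on the large tin's lid, inside the rim.
- board_wood: Kit board, plain light wood, 168 x 92 x 14 mm, fixed, on 2 mm feet. Origin: centre of its underside, z up, x along its length, -x end towards the robot. Two pockets 7 mm deep (floors at z = 7 mm): a round one 62 mm wide at x = -40 mm, y = 0; a rectangular one 72 (x) by 64 (y) mm at x = +36 mm, y = 0. The fixed bench torch, 0.26 m high, stands at x 0.55 to 0.78, y -0.20 to 0: keep clear.
- board_blue: Kit board, painted blue, 168 x 92 x 14 mm, fixed, on 2 mm feet. Origin: centre of its underside, z up, x along its length, -x end towards the robot. Two pockets 7 mm deep (floors at z = 7 mm): a round one 62 mm wide at x = -40 mm, y = 0; a rectangular one 72 (x) by 64 (y) mm at x = +36 mm, y = 0. 

How it is judged:
By the outcome, as a careful person would: the job done as asked, in the order asked, and still so for the second after the job is handed in, with the robot touching nothing.
It also fails if it takes over 136 s, if anything falls off the work surface, if the arm or the gripper's body presses on something with over 40 N, if the wrist force passes 120 N, or if a joint passes its speed limit or range.

ROBOT

A 6-joint arm with a two-finger parallel gripper is mounted at the origin on the work surface; the furniture and walls round the work are solid. World frame = base frame: x ahead of the robot, y to its left, z up, the work surface at z = 0. Lengths are in m, angles in rad, forces in N, time in s.
With the tool pointing down it reaches from about 0.375 to 0.925 m from the base axis. Payload 5.7 kg.
Tool frame: the origin (TCP) lies midway between the tips of the shut fingers; the grasp point (between the pads) lies 19 mm behind it; z points along the fingers, y is the line along which they close (so a half turn about z gives the same grasp; the last joint's range is limited). The gripper opens to 88 mm and grips with 3 to 60 N. Pads are 20 mm wide; open, the fingers measure 115 mm over their backs; the gripper's body (75 mm by 178 mm) begins 61 mm behind the grasp point.
Start: joints at [-1.286, 0.359, 1.51, -0, 1.272, -0.115], TCP at [0.234, -0.553, 0.223] pointing down, gripper open.
Joint ranges: [-2.97, 2.97], [-1.01, 2.36], [0.21, 2.38], [-0.96, 4.11], [0.2, 2.71], [-2.98, 2.98]. Speed limits (rad/s): [2.39, 2.39, 3.14, 3.14, 3.14, 3.14].

INTERFACE

Orientations are given as a unit quaternion [x, y, z, w].
In Python, from bench import move_ptp, servo_line, goto_joints, move_gripper, sleep, inverse_kinematics, capture, PlanningError, close_job, spot_in, silhouettes, current_clock, current_joint_pos, current_qvel, current_joint_torque, current_position, current_orientation, current_force, current_torque, current_finger_gap, current_grip_force gives the robot as it stands. Calls block until the motion is done:
- move_ptp(position, orientation): joint-space move of the TCP to a pose.
- servo_line(position, orientation=None, rate=0.15, contact_N=None): straight line of the TCP; orientation=None keeps the orientation; rate is the mean speed in m/s. With contact_N (N) it stops when the force on the tool has changed by that much, and returns True; else False.
- goto_joints(angles): joint-space move.
- move_gripper(opening): finger opening in m; the grip force is fixed at half the most; returns when the fingers have stopped.
- sleep(seconds).
- inverse_kinematics(position, orientation): joint angles nearest the present ones, or None.
- capture(name): name is "scene" or "top" or "wrist"; returns a dict with "image" (480x640x3 uint8, blue, green, red), "range_z" (480x640 float32, m along the optical axis (not along the pixel's ray), 0 where there is no reading), "intrinsics" (3x3 intrinsics, pixels), "R" (3x3) and "t" (3): a world point X has camera coordinates R X + t. Camera axes: x right, y down, z forward; pixel columns grow to the right and rows downward; lengths in m; the calibration is good to about 2 mm. A picture is of the moment at which its call begins.
A pose or a line that the arm cannot do raises PlanningError and nothing moves.
- close_job(): hands the job in; it is judged then, once.
Trained networks look in the newest picture that a camera, given by its name, has taken for a name from the list of things; names that differ only in an ending like _2 or _b are one class to them, and where a whole thing is asked for, a point or a joint stands for the part that bears it (a point fixed in the world has none). Each returns a list of dicts, best first, with "conf" (0 to 1); they miss things now and then, are a little off and sometimes report something else, mostly with a low value. They report only what shows in the picture. A call takes as long as a camera call.
- spot_in(camera, query): "xy" ([column, row] in pixels, amid what is visible of it).
- silhouettes(camera, query): "region" (480x640 bool, what is visible of it) and "xy" ([column, row] in pixels, amid what is visible of it).
Readings, each from a call of its own:
- current_clock(): time.
- current_joint_pos(): joint angles.
- current_qvel(): joint speeds.
- current_joint_torque(): joint torques, N m.
- current_position(): TCP position.
- current_orientation(): TCP orientation.
- current_force(): force on the tool from outside, world axes, zero at the start.
- current_torque(): the same for the moment, N m.
- current_finger_gap(): finger opening in m.
- current_grip_force(): force on a finger pad.
Only numpy, scipy, OpenCV 4.12 (cv2) and the standard library are available. Lean on these libraries where they do the work, as an engineer would, in place of code of your own. Each camera call takes 0.05 s, during which the arm holds its last target. There are 200 camera calls.

## Working session

There is one attempt and no reset: what is moved stays moved. The work goes in short steps, each a Python script; the robot and the scene stay as the last script left them, time stands still between calls to the robot, and variables do not carry over. Pictures are saved under pics/ and viewed, at most 14 in all, crops included, and the job is handed in when it is done.

```bash
ls; mkdir -p pics
python3 - <<'E'
from bench import *
import cv2,numpy as np
for n in("scene","top"):
    c=capture(n); cv2.imwrite(f"pics/{n}0.png",c["image"]); print(n,c["intrinsics"].tolist(),c["R"].round(3).tolist(),c["t"].round(3).tolist())
print(current_clock(),current_position(),current_orientation(),current_finger_gap())
E
```

```text
pics
scene [[477.4926270344972, 0.0, 317.16848672768384], [0.0, 477.4926270344972, 242.2506794875583], [0.0, 0.0, 1.0]] [[-0.675, -0.737, 0.013], [-0.377, 0.33, -0.865], [0.634, -0.589, -0.501]] [0.379, 0.257, 0.735]
top [[533.9678904086664, 0.0, 318.36100285418263], [0.0, 533.9678904086664, 243.3946058376738], [0.0, 0.0, 1.0]] [[0.029, -1.0, 0.01], [-0.997, -0.029, -0.069], [0.069, -0.008, -0.998]] [-0.007, 0.544, 1.35]
0.1 [ 0.23336698 -0.55211976  0.22192917] [ 9.80081049e-01  1.98596383e-01 -8.19796770e-05 -7.79909764e-04] 0.08796799152165757
```

View pics/scene0.png

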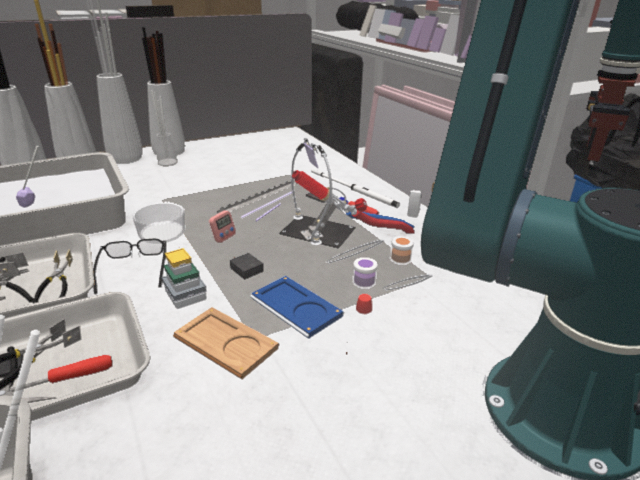

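View pics/top0.png

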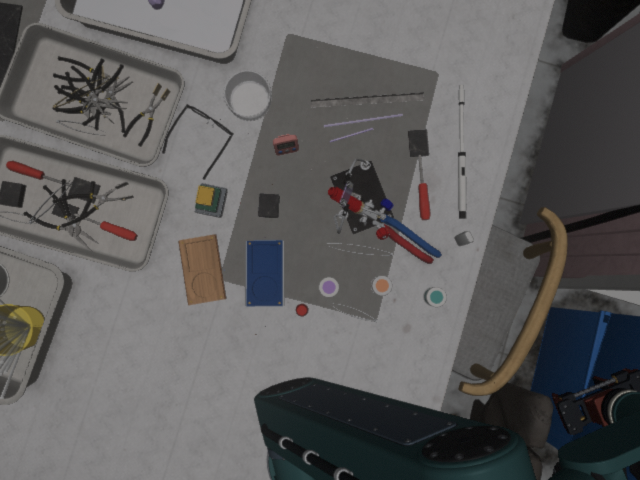

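The pictures show, in top-camera pixels:
- Wooden board at (203,269), blue board at (265,272).
- Block at (269,206), tin stack at (210,199).
- Violet, amber and teal jars at (329,287), (382,286) and (435,297).
- Torch near (360,200).

Next I measure these.

```bash
cat > h.py <<'E'
from bench import *
import cv2,numpy as np
from scipy.spatial.transform import Rotation as Ro
def cloud(c):
    z=c["range_z"]; v,u=np.mgrid[:480,:640]
    K=c["intrinsics"]; P=np.stack([(u-K[0,2])/K[0,0]*z,(v-K[1,2])/K[1,1]*z,z],-1)
    return (P-c["t"])@c["R"]   # R^T (P-t)
def onplane(c,uv,h):
    K=c["intrinsics"]; uv=np.atleast_2d(uv).astype(float)
    d=np.c_[(uv-[K[0,2],K[1,2]])/[K[0,0],K[1,1]],np.ones(len(uv))]@c["R"]
    C=-c["R"].T@c["t"]; return (C+d*((h-C[2])/d[:,2])[:,None])[:,:2]
def rect(c,m,h):
    """min-area rectangle of mask edge projected on the plane z=h: centre, size, yaw of the long side in (-90,90]"""
    ct=max(cv2.findContours(m.astype(np.uint8),cv2.RETR_EXTERNAL,cv2.CHAIN_APPROX_NONE)[0],key=len)[:,0]
    (cx,cy),(a,b),t=cv2.minAreaRect((onplane(c,ct,h)*1000).astype(np.float32))
    if a<b: a,b,t=b,a,t+90
    return np.r_[cx,cy]/1000,(round(a),round(b)),(t+90)%180-90
def q(yaw): # tool down, tool y (closing line) along world angle yaw (deg)
    y=np.radians(yaw); Y=np.array([np.cos(y),np.sin(y),0]); Z=np.array([0,0,-1.]); 
    return Ro.from_matrix(np.c_[np.cross(Y,Z),Y,Z]).as_quat()
E
python3 - <<'E'
from h import *
c=capture("top"); P=cloud(c)
H=dict(jar_violet=.049,jar_teal=.049,jar_amber=.049,block=.024,tin_large=.036,tin_middle=.068,tin_small=.1,board_wood=.016,board_blue=.016)
for n,h in H.items():
    for s in silhouettes("top",n)[:2]:
        m=s["region"]; Q=P[m]; zz=Q[:,2]; t=Q[zz>np.percentile(zz,90)-.008]
        mt=m&(abs(P[...,2]-h)<.012)
        print(n,round(s["conf"],2),s["xy"],m.sum(),"ztop",np.percentile(zz,[10,50,95]).round(3),"med",np.median(t[:,:2],axis=0).round(4), *[ (r[0].round(4),r[1],round(r[2],1)) for r in [rect(c,m,h)]+([rect(c,mt,h)] if mt.sum()>30 else [])])
E
```

```text
jar_violet 0.72 [328.3, 287.2] 329 ztop [0.047 0.051 0.056] med [ 0.4346 -0.0185] (array([ 0.4339, -0.0193]), (50, 47), 1.6) (array([ 0.4352, -0.0192]), (47, 47), -88.4)
jar_teal 0.58 [433.9, 297.6] 380 ztop [0.022 0.048 0.053] med [ 0.4172 -0.2877] (array([ 0.4178, -0.283 ]), (55, 47), -88.4) (array([ 0.4179, -0.2868]), (48, 47), -88.4)
jar_amber 0.65 [380.3, 283.6] 325 ztop [0.045 0.051 0.055] med [ 0.4426 -0.1517] (array([ 0.442 , -0.1495]), (49, 48), 46.5) (array([ 0.442 , -0.1508]), (47, 46), 46.5)
block 0.92 [266.8, 207.1] 535 ztop [0.018 0.026 0.031] med [0.6382 0.1401] (array([0.6401, 0.1384]), (65, 56), 1.7) (array([0.6381, 0.1399]), (62, 53), -2.1)
tin_large 0.66 [221.0, 207.4] 269 ztop [0.02  0.034 0.04 ] med [0.6232 0.2636] (array([0.6453, 0.2824]), (79, 67), -10.9) (array([0.645, 0.284]), (77, 65), -10.1)
tin_middle 0.73 [213.0, 204.1] 209 ztop [0.06  0.066 0.072] med [0.6264 0.2712] (array([0.6327, 0.2767]), (74, 44), -47.9) (array([0.6333, 0.2772]), (74, 42), -47.9)
tin_middle 0.33 [437.1, 297.2] 389 ztop [0.021 0.048 0.053] med [ 0.4173 -0.2879] (array([ 0.4183, -0.2787]), (59, 47), -88.4)
tin_small 0.7 [202.7, 194.4] 323 ztop [0.091 0.097 0.101] med [0.6481 0.2885] (array([0.6463, 0.2863]), (46, 44), -5.5) (array([0.6465, 0.2881]), (46, 39), -8.7)
board_wood 0.85 [203.9, 265.4] 2489 ztop [0.008 0.014 0.02 ] med [0.4642 0.304 ] (array([0.4706, 0.3043]), (168, 100), 11.7) (array([0.4704, 0.3047]), (167, 98), 11.5)
board_blue 0.83 [263.7, 277.3] 2470 ztop [0.007 0.013 0.02 ] med [0.4594 0.1425] (array([0.4661, 0.1444]), (166, 95), 1.9) (array([0.4661, 0.1444]), (166, 95), 1.9)
```

Run:
```python
from h import *
move_ptp([.53,.25,.34],q(0)); print(current_clock(),current_joint_pos().round(2))
c=capture("wrist"); cv2.imwrite("pics/w1.png",c["image"]); P=cloud(c)
print("cam",(-c["R"].T@c["t"]).round(3),c["R"].round(2).tolist())
for n,h in dict(tin_small=.098,tin_middle=.068,tin_large=.036,block=.024,board_wood=.016,board_blue=.016).items():
    for s in silhouettes("wrist",n)[:1]:
        m=s["region"]; mt=m&(abs(P[...,2]-h)<.008)
        r=rect(c,mt,h) if mt.sum()>50 else 0
        print(n,round(s["conf"],2),s["xy"],mt.sum(),m.sum(),np.percentile(P[m][:,2],[5,50,95]).round(4),r)
```

```text
3.625 [ 0.32  0.26  1.37 -0.    1.51  0.32]
cam [0.531 0.319 0.5  ] [[1.0, -0.0, -0.0], [-0.0, -0.97, 0.25], [-0.0, -0.25, -0.97]]
tin_small 0.68 [439.4, 165.5] 1860 2019 [0.0863 0.0944 0.0966] (array([0.64780432, 0.28868579]), (45, 38), -8.273284912109375)
tin_middle 0.6 [410.7, 166.2] 1157 1471 [0.0333 0.0645 0.0678] (array([0.64578809, 0.28717917]), (61, 52), -9.7659912109375)
tin_large 0.9 [396.2, 160.5] 1072 1293 [0.0064 0.0326 0.0352] (array([0.64647485, 0.28605139]), (76, 66), -9.910003662109375)
block 0.78 [404.9, 281.8] 1860 2114 [0.0077 0.0238 0.0255] (array([0.63959137, 0.14103041]), (61, 54), -2.7610015869140625)
board_wood 0.66 [263.4, 147.4] 8397 13071 [0.0061 0.0107 0.0154] (array([0.47108646, 0.30427948]), (167, 97), 11.362186431884766)
board_blue 0.88 [268.7, 279.4] 6132 9632 [0.0063 0.0102 0.0154] (array([0.46719458, 0.14643056]), (167, 97), 2.205972909927368)
```

View pics/w1.png

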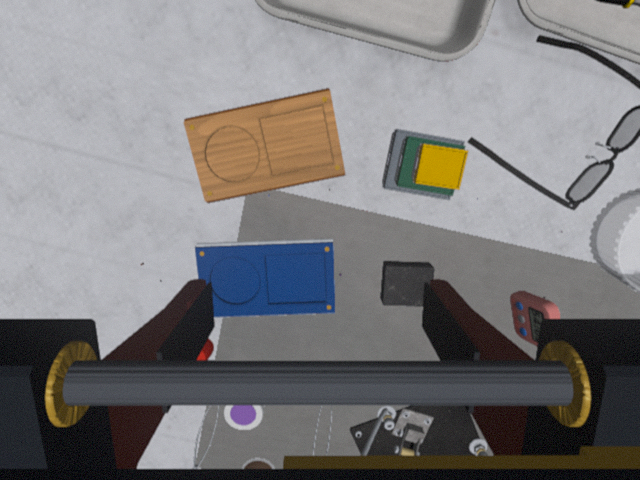

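The wrist view shows the stack at (430,165), the block at (407,284) and both boards' pocket outlines. The wooden board's rectangular pocket corners are about (260,107), (327,93), (335,160), (268,174). The blue board's are about (266,255), (326,252), (328,303), (267,304). I'll locate the pockets from these.

Run:
```python
from h import *
c=capture("wrist"); P=cloud(c)
im=c["image"]; cv2.imwrite("pics/w1c.png",cv2.resize(im[80:330,175:350],None,fx=3.2,fy=2.4*0+2.39,interpolation=cv2.INTER_CUBIC)[:600,:800])
R={"wood":([(260,107),(327,93),(335,160),(268,174)],(232,154)),"blue":([(266,255),(326,252),(328,303),(267,304)],(236,279))}
for n,(k,r) in R.items():
    p=onplane(c,k,.014); print(n,"rect",p.mean(0).round(4),"round",onplane(c,r,.014).round(4))
    print([ (round(np.hypot(*(p[(i+1)%4]-p[i])),4),round(np.degrees(np.arctan2(*(p[(i+1)%4]-p[i])[::-1])),1)) for i in range(4)])
for b,(x,y,t) in dict(wood=(.471,.304,11.3),blue=(.467,.1445,2)).items():
    t=np.radians(t); u=np.array([np.cos(t),np.sin(t)]); print(b,"pred rect",(np.r_[x,y]+.036*u).round(4),"round",(np.r_[x,y]-.04*u).round(4))
for px in [(300,130),(232,154),(300,280),(236,279),(250,170),(250,310)]: print(px,P[px[1],px[0]].round(4))
```

```text
wood rect [0.5078 0.3196] round [[0.4326 0.2977]]
[(np.float64(0.0759), np.float64(11.2)), (np.float64(0.0733), np.float64(-82.5)), (np.float64(0.079), np.float64(-168.4)), (np.float64(0.0742), np.float64(95.2))]
blue rect [0.5048 0.1465] round [[0.4297 0.1464]]
[(np.float64(0.0731), np.float64(3.0)), (np.float64(0.0666), np.float64(-87.5)), (np.float64(0.0767), np.float64(-179.0)), (np.float64(0.0641), np.float64(89.3))]
wood pred rect [0.5063 0.3111] round [0.4318 0.2962]
blue pred rect [0.503  0.1458] round [0.427  0.1431]
(300, 130) [0.5105 0.3242 0.0068]
(232, 154) [0.4314 0.2974 0.0079]
(300, 280) [0.5085 0.1426 0.007 ]
(236, 279) [0.4284 0.1441 0.0075]
(250, 170) [0.4512 0.2789 0.0059]
(250, 310) [0.4455 0.1056 0.0152]
```

View pics/w1c.png

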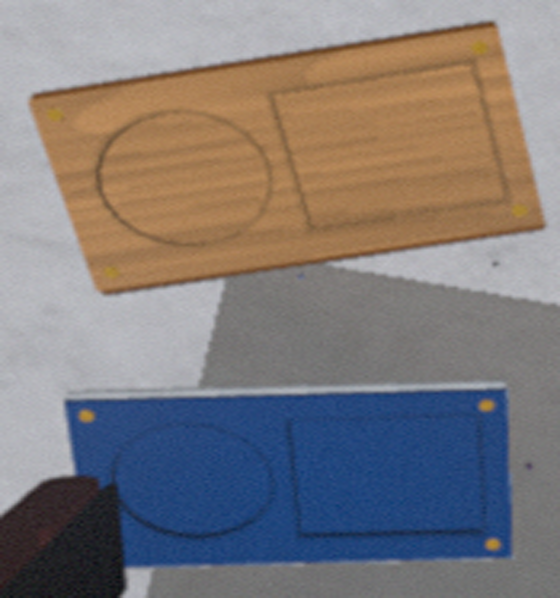

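Reading off the crop corrects the wood pocket to (297,142) px. That agrees with the prediction from the board pose, so I'll move the small tin first.

```bash
cat >> h.py <<'E'
UP=.17
OFF=.012   # finger tips above the thing's underside
WR=(.507,.311);WC=(.432,.297);BR=(.504,.1460);BC=(.428,.1450)
def pick(xy,under,yaw,opening=.08,up=UP):
    move_gripper(opening); move_ptp([*xy,up],q(yaw)); servo_line([*xy,under+OFF],rate=.2)
    move_gripper(0.); g=current_finger_gap(); servo_line([*xy,up],rate=.25)
    print("pick gap",round(g,4),"after",round(current_finger_gap(),4),"grip",current_grip_force(),"t",current_clock()); return g
def place(xy,under,yaw,release,up=UP,line=False):
    (servo_line([*xy,up],q(yaw),rate=.25) if line else move_ptp([*xy,up],q(yaw)))
    servo_line([*xy,under+OFF+.02],rate=.25)
    hit=servo_line([*xy,under+OFF],rate=.04,contact_N=4); z=current_position()[2]
    move_gripper(release); servo_line([*xy,up],rate=.25)
    print("place contact",hit,"under z",round(z-OFF,4),"t",current_clock())
E
python3 - <<'E'
from h import *
pick((.647,.2885),.066,-9,.07)
place(BR,.007,2.2,.065)
E
```

```text
pick gap 0.0436 after 0.0441 grip 29.999526366591454 t 7.025
place contact True under z 0.0094 t 10.275
```

Run:
```python
from h import *
pick((.4352,-.0190),0,90,.075)
place(WC,.007,101,.06)
move_ptp([.53,.25,.30],q(0))
c=capture("wrist"); cv2.imwrite("pics/w2.png",c["image"]); P=cloud(c)
for n,h in dict(tin_small=.039,tin_middle=.068,tin_large=.036,jar_violet=.056).items():
    for s in silhouettes("wrist",n)[:1]:
        m=s["region"]; mt=m&(abs(P[...,2]-h)<.008)
        r=rect(c,mt,h) if mt.sum()>50 else 0
        print(n,round(s["conf"],2),s["xy"],mt.sum(),m.sum(),np.percentile(P[m][:,2],[5,50,95]).round(4),r)
```

```text
pick gap 0.0492 after 0.0496 grip 29.999996423721313 t 14.575
place contact True under z 0.0072 t 18.1167
tin_small 0.71 [293.3, 296.9] 1398 1629 [0.0181 0.0373 0.0397] (array([0.50526947, 0.14786195]), (43, 41), 0.9292385578155518)
tin_middle 0.58 [440.4, 169.4] 3664 3966 [0.0545 0.0644 0.0666] (array([0.64571979, 0.28723923]), (61, 52), -9.808586120605469)
tin_large 0.92 [406.6, 162.5] 1217 1420 [0.0122 0.0326 0.035 ] (array([0.64657751, 0.28606699]), (77, 66), -9.697250366210938)
jar_violet 0.78 [217.9, 158.8] 2209 2482 [0.0259 0.0558 0.0574] (array([0.43361371, 0.29769684]), (50, 49), 17.565855026245117)
```

View pics/w2.png

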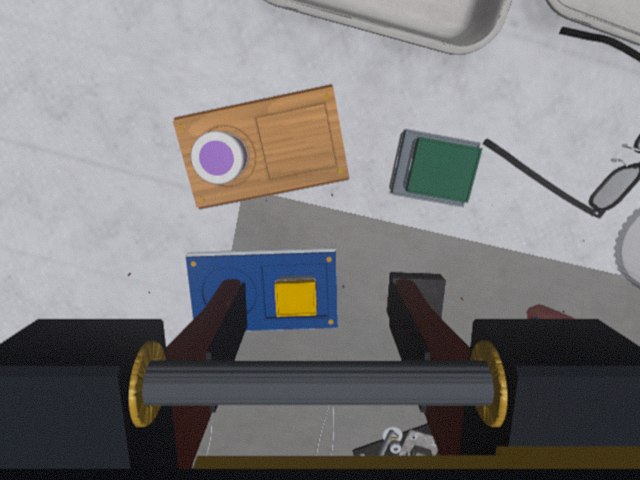

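The violet jar sits upright in the wood board's round pocket (217,158), and the small tin is in the blue rectangular pocket (295,297). The middle tin hasn't moved, at (443,168). Now I'll place the middle tin, put the small tin back on the large one, and place the block.

Run:
```python
from h import *
pick((.6457,.2872),.034,80.2,.07)
place(WR,.007,101.3,.062)
pick((.5045,.1470),.007,2.2,.06)
place((.6462,.2860),.034,-9.8,.055)
move_ptp([.53,.25,.30],q(0))
c=capture("wrist"); cv2.imwrite("pics/w3.png",c["image"]); P=cloud(c)
for n,h in dict(tin_small=.066,tin_middle=.041,tin_large=.036,block=.024,jar_violet=.056).items():
    for s in silhouettes("wrist",n)[:1]:
        m=s["region"]; mt=m&(abs(P[...,2]-h)<.008)
        r=rect(c,mt,h) if mt.sum()>50 else 0
        print(n,round(s["conf"],2),s["xy"],mt.sum(),m.sum(),np.percentile(P[m][:,2],[5,50,95]).round(4),r)
```

```text
pick gap 0.0517 after 0.0519 grip 29.999800845980644 t 23.3083
place contact True under z 0.0099 t 26.2083
pick gap 0.0439 after 0.0438 grip 29.99922439455986 t 29.825
place contact True under z 0.0331 t 32.8333
tin_small 0.82 [438.3, 170.9] 1949 2145 [0.0468 0.0624 0.0647] (array([0.64426575, 0.28525497]), (45, 38), -9.888359069824219)
tin_middle 0.89 [295.8, 143.6] 3330 3435 [0.0378 0.0396 0.0416] (array([0.50832162, 0.31168719]), (60, 52), 11.273595809936523)
tin_large 0.91 [427.4, 150.5] 2889 3304 [0.0071 0.0325 0.035 ] (array([0.64663104, 0.28607416]), (77, 65), -9.878067016601562)
block 0.59 [426.3, 289.9] 1129 1411 [0.0045 0.0238 0.0256] (array([0.65155231, 0.15444958]), (78, 40), -42.79937744140625)
jar_violet 0.83 [218.6, 158.7] 2214 2464 [0.0304 0.0559 0.0574] (array([0.43358975, 0.29730588]), (50, 48), -0.0205535888671875)
```

View pics/w3.png

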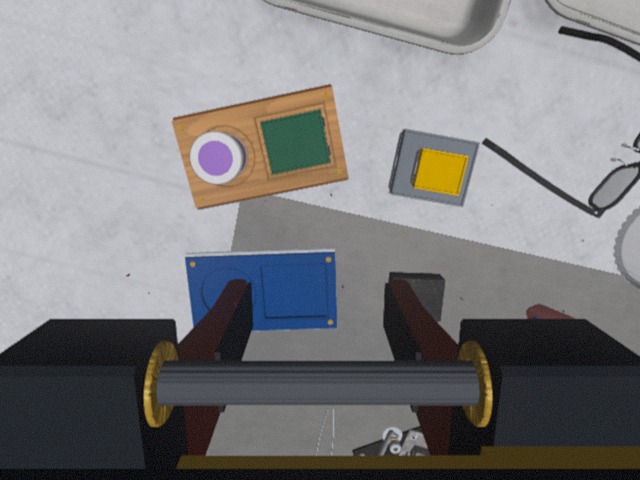

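The middle tin lies flat in the wood pocket (296,143), and the small tin is inside the large tin's rim (440,171). Next are the teal jar, passing on the robot's side of the torch, and then the block.

Run:
```python
from h import *
move_ptp([*BC,UP],q(-90)); 
T=(.4178,-.2872)
move_gripper(.075); servo_line([*T,UP],rate=.3)
pick(T,0,-90,.075)
place(BC,.007,-90,.06,line=True)
pick((.6390,.1405),0,87.4,.072)
place(BR,.007,92.2,.062)
move_ptp([.48,.05,.30],q(0))
c=capture("wrist"); cv2.imwrite("pics/w4.png",c["image"]); P=cloud(c)
for n,h in dict(jar_teal=.056,block=.031).items():
    for s in silhouettes("wrist",n)[:1]:
        m=s["region"]; mt=m&(abs(P[...,2]-h)<.008)
        r=rect(c,mt,h) if mt.sum()>50 else 0
        print(n,round(s["conf"],2),s["xy"],mt.sum(),m.sum(),np.percentile(P[m][:,2],[5,50,95]).round(4),r)
```

```text
pick gap 0.0494 after 0.049 grip 29.99984622001648 t 40.0
place contact True under z 0.0089 t 44.175
pick gap 0.0522 after 0.0517 grip 29.99977469444275 t 49.4417
place contact True under z 0.008 t 52.375
jar_teal 0.73 [262.4, 102.9] 2335 2388 [0.0542 0.056  0.0575] (array([0.42945175, 0.14464934]), (49, 47), 0.06928667426109314)
block 0.76 [344.7, 108.2] 3348 3395 [0.0297 0.0313 0.0327] (array([0.50502191, 0.14630783]), (59, 52), 2.1032514572143555)
```

View pics/w4.png

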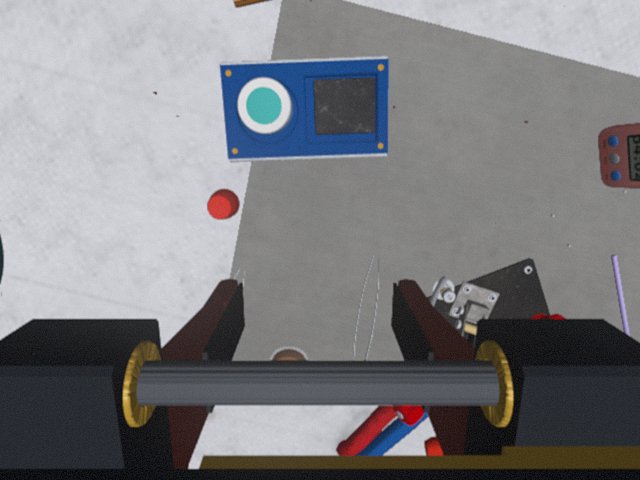

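The teal jar (263,104) and the block (345,106) sit flat in the blue board's pockets at the right heights, and the amber jar is still standing in place. Handing in.

```bash
python3 -c "
from bench import *
print(current_force(),close_job())"
```

```text
the job is handed in; nothing more can be done
[-0.21635828 -0.0047208  -0.45673747] None
```

Both kits are made up, the small tin is back inside the large tin's rim, and the job was handed in at about 54 s of the 136 s allowed; the final wrist-camera checks showed everything seated, and no verdict came back.

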